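# Shut the tool case, then lift the washed bush with tongs

### The job

Press the lid of the open tool case down until its catch snaps in, so that nothing drips on the tool inside. Then take the sprung tongs, close them on the freshly washed rubber bush (the plain round cylinder, not the hexagonal nut or the flat ring beside it) and hold it up still with its underside at least 10 cm above the bench, touching the bush with the tongs only and leaving the other things where they are. The program finishes while still holding the bush up in the tongs: do not put it down or let go.

Things in the scene. Friction and masses are not known exactly. Their poses are not given: they have to be found in the camera images.
- case: Fixed blue tool case, 180 mm deep (x), 240 mm wide (y), 65 mm high, open on top; origin at the centre of its underside. Its lid, a shell 25 mm thick, is hinged along the top of the far side (+x), so the shut case is 90 mm high. The open lid leans up, its outer face turned up and away from the robot.
- lid (a joint): Opening angle of the case lid, rad: 0 shut, limit 1.2; starts at 0.5 to 0.9. The hinge is stiff: the lid stays where it is left; 2 to 4 N near its front moves it. From about 0.09 rad down a spring catch resists: some 8 to 10 N at lid_press pushes it through, then it stays at 0 (below 0.02).
- lid_hinge (a point): Point on the lid's outer face over the hinge line, mid-width. The hinge line itself is level, 65 mm above the bench, 25 mm from this point along minus z. Axes turn with the lid: x along the lid from front edge to hinge, y along the hinge line, z out of the outer face.
- lid_press (a point): Point on the lid's outer face where to press: on the middle line, 150 mm from the hinge and 30 mm from the front edge. Same axes as lid_hinge. When the lid is shut this point is 90 mm above the bench.
- tongs_grip (a point): Where to take the loose sprung steel tongs lying flat on the bench: midway between their two black rubber grips (44 mm long), half-way up (12 mm), near their centre of mass. x points along the tongs to the tips (ends 100 mm ahead; pivot 100 mm behind), z up. Two upright strips 24 mm high, 115 g. Outsides measure 60 mm here at rest, 42 mm closed on the bush.
- tongs_tip (a point): Point midway between the tongs' tips, 80 mm ahead of tongs_grip, same height and axes; the bush belongs here. 65 mm clear between the tips at rest; squeezing the grips by 1 mm closes them by 1.8 mm. A spring pushes the grips apart: 9 N at rest, 12 N on the bush. The grips' outer faces are parallel at 51 mm width (carry the open tongs at about 52 mm); the strips are parallel on the bush.
- bush_center (a point): Centre (half-way up) of the bush: black rubber cylinder with a steel sleeve in its middle, 32 mm across, 28 mm high, standing upright on the aluminium sheet (4 mm thick, flat on the bench), 40 to 85 g. z up. It stands in one of three places in a row.
- nut_c (a point): Leave alone: hexagonal steel wheel nut with a dome, 35 mm across corners, 34 mm high, standing on the sheet; this point is half-way up.
- race_c (a point): Leave alone: flat steel bearing ring, 52 mm outside, 36 mm inside, 15 mm high, lying on the sheet; this point is half-way up.
- roller_c (a point): Leave alone: seam roller, a steel wheel 36 mm across and 40 mm wide in a fork with a black handle, 184 mm long, lying on the bench; this point is 18 mm up, midway along; x points from handle to wheel.
- sprayer_c (a point): Leave alone: yellow pump spray bottle with black head, 96 mm across, 215 mm high, standing on the bench; this point is half-way up.
Not all that is in view belongs to the job. What is shaped like the part that bears tongs_grip but red is not meant.

How it is judged (in metres and radians):
On the way, in this order (a step that is already met when the one before it is completed fails the run):
1. the case lid is pressed shut past its catch (value of joint lid below 0.03 rad), for 0.2 s.
2. the tongs, held by the gripper, are closed on the bush (contact force between tongs and bush above 1 N and contact force between the fingers and tongs above 1 N and distance between tongs_tip and bush_center below 0.04 m), for 0.2 s.
At the end, for the whole second after the job is handed in: The lid is shut (below 0.03 rad); the bush is held still between the tongs' tips (within 40 mm of their middle) with its centre more than 105 mm above the bench; the gripper holds the tongs (over 1 N), and neither gripper, arm nor case touches the bush, nor the case the tongs (all of step 2 and value of joint lid below 0.03 rad and height (world z) of bush_center above 0.105 m and linear speed of bush below 0.05 m/s and contact force between each of the arm, the fingers, case and bush below 0.2 N and contact force between case and tongs below 0.2 N); the arm keeps its last pose, push and grip.
It fails at once if the bush is touched by the gripper or arm itself (contact force between any of the fingers, the arm and bush above 0.5 N).
It fails at once if the nut, the ring, the roller or the sprayer is moved by more than 25 mm (distance of any of nut_c, race_c, roller_c, sprayer_c from where it was at the start of the episode above 0.025 m).
It also fails if it takes over 64 s, if anything falls off the work surface, if the arm or the gripper's body presses on something with over 40 N, if the wrist force passes 120 N, or if a joint passes its speed limit or range.

### The arm

A 7-joint arm with a two-finger parallel gripper is mounted at the origin on the work surface. World frame = base frame: x ahead of the robot, y to its left, z up, the work surface at z = 0. Lengths are in m, angles in degrees, forces in N, time in s.
With the tool pointing down it reaches from about 0.425 to 0.875 m from the base axis. Payload 4.7 kg.
Tool frame: the origin (TCP) lies at the very end of the fingers, on their centre line; the grasp point (between the pads) lies 19 mm behind it (env.grasp_offset is the distance from the TCP to the grasp point, in m); z points along the fingers, y is the line along which they close (so a half turn about z gives the same grasp; the last joint's range is limited). The gripper opens to 87 mm and grips with 3 to 60 N. Pads are 19 mm wide; open, the fingers measure 117 mm over their backs; the gripper's body (75 mm by 190 mm) begins 51 mm behind the grasp point.
Start: joints at [-71.843, 18.392, -4.016, 83.108, 1.295, 78.541, -3.26], TCP at [0.194, 0.62, 0.223] pointing down, gripper open.
Joint ranges: [-163.93, 163.93], [-17.29, 119.83], [-79.2, 71.16], [3.27, 140.29], [-89.18, 269.18], [5.43, 117.66], [-154.24, 154.24]. Speed limits (degrees/s): [147.25, 147.25, 180, 180, 180, 180, 180].

### API

Orientations are given as [roll, pitch, yaw] about the fixed x, y, z axes, in that order (R = Rz(yaw) Ry(pitch) Rx(roll)).
In Python, from cell import env gives the robot as it stands. The module is installed in compiled form; this text tells all that it offers.
- The arm moves only by the tool drive_tool, never from a script. Its argument "moves" is one flat list of numbers, 5 for each row, row after row: the shift along the tool's x, y, z in units of 40 mm (1.0 is 40 mm), then the turn about the tool's z in units of 10 degrees (1.0 is 10 degrees), then the finger opening in mm, from 0 to 87. A call has 1 to 5 rows; each row is the pose to reach, as a shift and turn from the pose commanded when the call began, along the tool's axes at that moment; what a row does not reach only later rows make up. A row lasts 1/8 s, in which the tool goes at most 62.5 mm and 10.7 degrees, less where a joint would pass 70% of its speed; a pose out of reach is approached as far as the arm can. A call with a gripper value outside its range is refused whole. The fingers move at their own pace and stop on an object; "squeeze" is the grip in N (left out, the last holds). Time passes only in rows, so rows that repeat a pose let the fingers close. It gives the time, the measured TCP pose, the force, the opening and the grip force at its end, in the units of the state.
- env.get_obs(): the state, without advancing time (a new reading comes with each control period).
- env.read_camera(name): name is "side" or "top"; returns (picture, depth): 400x640x3 uint8, red, green, blue; 400x640 float32, m along the optical axis (not along the pixel's ray), 0 where there is no reading.
- env.camera_model(name): a dict with "K" (3x3 intrinsics, pixels), "rvec" (rotation vector, rad) and "tvec" (3), from world to camera coordinates, as OpenCV has them. Camera axes: x right, y down, z forward; pixel columns grow to the right and rows downward; lengths in m; the calibration is good to about 2 mm. A picture is of the moment at which its call begins. camera_model takes no time and is no camera call.
- env.sign_off(): hands the job in; it is judged then, once.
The state is a dict: "time_s": time; "qpos": joint angles; "joint_velocities": joint speeds; "effort": joint torques, N m; "tool_pos": TCP position; "tool_rot": TCP orientation; "force": force on the tool from outside, world axes, zero at the start; "wrist_torque": the same for the moment, N m; "grip_width": finger opening in m; "grasp_force": force on a finger pad.
Only numpy, scipy, OpenCV 4.12 (cv2) and the standard library are available. Lean on these libraries where they do the work, as an engineer would, in place of code of your own. Each camera call takes 0.05 s, during which the arm holds its last target. There are 200 camera calls.

## Working session

There is one attempt and no reset: what is moved stays moved. The work goes in short steps, Python scripts to look and compute and a tool call to move; the robot and the scene stay as the last step left them, time stands still between calls to the robot, and variables do not carry over. Pictures are saved under pics/ and viewed, at most 10 in all, crops included, and the job is handed in when it is done.

Besides the shell and the picture viewer there is one more tool, called as name(argument=value, ...) on one line, values as JSON. drive_tool: Moves the arm, as the interface text tells. Its arguments: {"type":"object","properties":{"moves":{"type":"array","items":{"type":"number"}},"squeeze":{"type":"number"}},"required":["moves"]}

```bash
mkdir -p pics
cat > h.py <<'E'
import numpy as np, cv2
from cell import env
def shot(n):
    p,d=env.read_camera(n); np.savez('pics/%s.npz'%n,p=p,d=d); return p,d
def save(p,f,box=None,s=1):
    if box: p=p[box[1]:box[3],box[0]:box[2]]
    cv2.imwrite('pics/'+f,cv2.resize(p[:,:,::-1],None,fx=s,fy=s,interpolation=cv2.INTER_CUBIC))
def world(n,d,uv=None):
    m=env.camera_model(n);K=np.array(m['K']);R=cv2.Rodrigues(np.array(m['rvec'],float))[0];t=np.array(m['tvec'],float).ravel()
    v,u=np.mgrid[:d.shape[0],:d.shape[1]]
    c=np.stack([(u-K[0,2])/K[0,0]*d,(v-K[1,2])/K[1,1]*d,d],-1)
    return (c-t)@R
def ray(n,u,v,z):
    m=env.camera_model(n);K=np.array(m['K']);R=cv2.Rodrigues(np.array(m['rvec'],float))[0];t=np.array(m['tvec'],float).ravel()
    o=-R.T@t; r=R.T@np.array([(u-K[0,2])/K[0,0],(v-K[1,2])/K[1,1],1]); return o+r*(z-o[2])/r[2]
E
python3 - <<'E'
from h import *
for n in('top','side'):
    p,d=shot(n); save(p,n+'0.png')
    m=env.camera_model(n);R=cv2.Rodrigues(np.array(m['rvec'],float))[0];print(n,(-R.T@np.array(m['tvec']).ravel()).round(3),R[2].round(2))
print(env.get_obs())
E
```

```text
top [ 0.413 -0.071  1.535] [ 0.08  0.02 -1.  ]
side [ 0.326 -1.231  1.098] [ 0.13  0.75 -0.65]
{'time_s': 0.1, 'qpos': array([-71.84410842,  18.43364437,  -4.0143658 ,  83.16803638,
         1.2966902 ,  78.54104812,  -3.26073584]), 'joint_velocities': array([ 0.05446349,  0.00601092, -0.06725873, -0.11437289, -0.06998191,
       -0.07544488, -0.00075279]), 'effort': array([-5.95133570e-04, -4.92572343e+01, -4.06010868e-01, -3.13398921e+01,
       -6.42357557e-02,  3.94345669e-02,  7.01065301e-05]), 'tool_pos': array([0.19373547, 0.61993685, 0.22158289]), 'tool_rot': array([-1.79902593e+02,  7.51844456e-03,  1.62652207e+02]), 'force': array([ 0.72379888, -0.29251879, -0.64069559]), 'wrist_torque': array([ 0.00576913, -0.00297372,  0.01738594]), 'grasp_force': 0.0, 'grip_width': 0.0869326135886393}
```

View pics/top0.png

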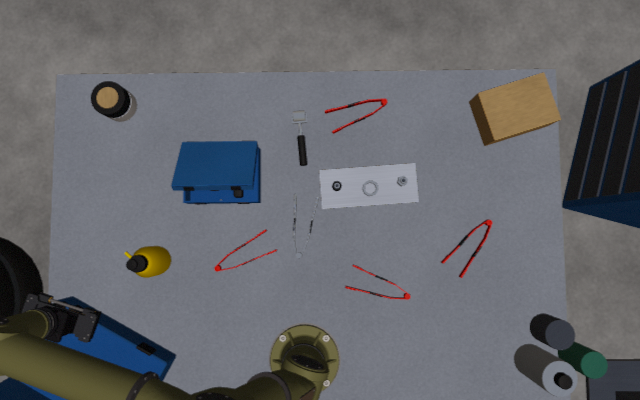

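View pics/side0.png

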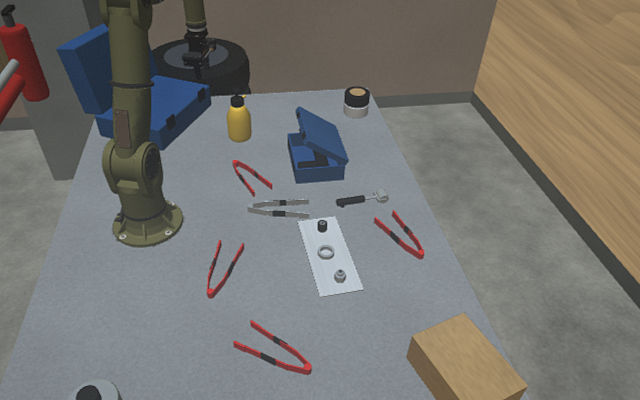

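Top: steel tongs at (305,225) with the pivot at (298,255). The red lookalikes are at (355,115), (245,250), (378,282) and (467,248). Bush candidates are (337,186), black with a sleeve; (370,188), the ring; and (402,181), the nut. The case is at (217,170), and the other blue case at (100,350) is not the one. I choose the bush at (337,186) and check it in a close crop.

Run:
```python
from h import *
z=np.load('pics/top.npz');p,d=z['p'],z['d']
save(p,'crop1.png',(165,130,425,270),3)
W=world('top',d)
# lid: blue pixels with height >0.08
b=(p[:,:,2].astype(int)>p[:,:,0]+40)
r=np.zeros_like(b);r[125:215,160:270]=1
m=b&r&(d>0)&(W[:,:,2]>0.095)
P=W[m];c=P.mean(0);u,s,v=np.linalg.svd(P-c,full_matrices=False)
print('lid',m.sum(),c.round(3),'normal',v[2].round(3),s/np.sqrt(len(P)),P.min(0).round(3),P.max(0).round(3))
for uv in [(337,186),(370,188),(402,181),(298,255),(305,225)]:
    print(uv,W[uv[1],uv[0]].round(3),ray('top',*uv,.012).round(3))
```

```text
lid 3551 [0.61  0.26  0.145] normal [-0.523  0.002 -0.852] [0.07013035 0.05074079 0.00481528] [0.537 0.141 0.095] [0.696 0.382 0.192]
(337, 186) [ 0.559 -0.111  0.035] [ 0.561 -0.111  0.012]
(370, 188) [ 0.554 -0.221  0.005] [ 0.554 -0.22   0.012]
(402, 181) [ 0.574 -0.322  0.031] [ 0.576 -0.326  0.012]
(298, 255) [0.337 0.017 0.029] [0.336 0.018 0.012]
(305, 225) [ 0.433 -0.005  0.007] [ 0.433 -0.005  0.012]
```

View pics/crop1.png

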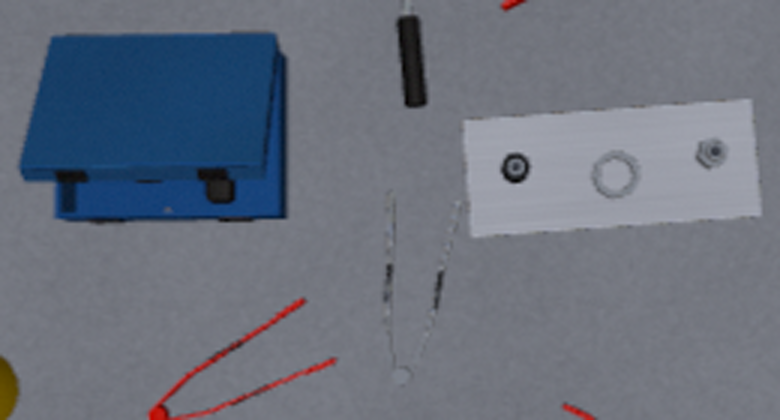

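The crop confirms the bush: a black cylinder with a sleeve at crop (515,167). Tongs grips are at crop (389,282) and (438,291), tips at (392,192) and (460,203), and the pivot at (402,375).

Run:
```python
from h import *
z=np.load('pics/top.npz');p,d=z['p'],z['d'];W=world('top',d)
f=lambda a,b,z:ray('top',165+(a-1)/3,130+(b-1)/3,z)
g=(f(389,282,.024)+f(438,291,.024))/2;t=(f(392,192,.024)+f(460,203,.024))/2;pv=f(402,375,.024)
for n,q in zip(('gripL','gripR','tipL','tipR'),((389,282),(438,291),(392,192),(460,203))):print(n,f(*q,.024).round(4))
print('grip',g,'tip',t,'piv',pv,'len',np.linalg.norm(t-pv),'ang',np.degrees(np.arctan2(*(t-pv)[[1,0]])))
print('bush',f(515,167,.032))
m=np.zeros(d.shape,bool);m[146:180,190:245]=1
P=W[m];c=P.mean(0);u,s,v=np.linalg.svd(P-c,full_matrices=False);n=v[2]*np.sign(v[2][2])
print('lid n',n.round(3),c.round(3),s[2]/np.sqrt(len(P)),'th',np.arctan2(n[0],n[2]))
# hinge: on outer plane, point offset 25mm along n from z=.065
th=np.arctan2(n[0],n[2]);zt=.065+.025*np.cos(th);x=c[0]-(zt-c[2])*n[2]/n[0];xh=x-.025*np.sin(th)
print('hinge x',xh)
e=[f(a,b,.09+.0) for a,b in((52,36),(277,33))];print(e)
# lid y-extents
for r in(150,165,178):
    bl=(p[r,:,2].astype(int)>p[r,:,0]+40)&(W[r,:,2]>.085)&(np.arange(640)<270)&(np.arange(640)>165);i=np.where(bl)[0];print(r,W[r,i[0]+1].round(3),W[r,i[-1]-1].round(3))
print('sprayer',W[225:285,120:180].reshape(-1,3)[W[225:285,120:180,2].ravel()>.05].mean(0),W[225:285,120:180,2].max())
```

```text
gripL [0.4377 0.0289 0.024 ]
gripR [ 0.4276 -0.0243  0.024 ]
tipL [0.5357 0.0254 0.024 ]
tipR [ 0.5232 -0.0487  0.024 ]
grip [0.43266357 0.0022782  0.024     ] tip [ 0.52943162 -0.01168281  0.024     ] piv [0.33733043 0.01502369 0.024     ] len 0.193948720012498 ang -7.914705184615941
bush [ 0.56131363 -0.10879075  0.032     ]
lid n [0.961 0.017 0.276] [0.623 0.256 0.142] 0.028059609967588814 th 1.2908871261315538
hinge x 0.6196165148972768
[array([0.69839319, 0.38048265, 0.09      ]), array([0.6994007 , 0.14211773, 0.09      ])]
150 [0.668 0.377 0.11 ] [0.667 0.143 0.107]
165 [0.617 0.38  0.138] [0.614 0.143 0.143]
178 [0.573 0.377 0.172] [0.572 0.142 0.166]
sprayer [0.32766588 0.45437403 0.16260709] 1.535378948068955
```

drive_tool(moves=[0,0,-1.5,0,0,0,0,-2.25,0,0,-1.3,-0.65,-2.25,0,0,-2.6,-1.3,-2.25,0,0,-3.9,-1.95,-2.25,0,0], squeeze=20)

```text
time_s: 0.72
tool_pos: [0.3206, 0.4979, 0.3121]
tool_rot: [-180.0, 0.0, 162.7]
force: [1.2, 1.0, -0.8]
grip_width: 0.0452
grasp_force: 0.0
```

drive_tool(moves=[-1.4,-0.65,0,0,0,-2.8,-1.3,0,0,0,-4.1,-2.0,0,0,0,-5.4,-2.7,0,0,0,-6.7,-3.3,0,0,0])

```text
time_s: 1.35
tool_pos: [0.5369, 0.2918, 0.3124]
tool_rot: [-180.0, -0.0, 162.6]
force: [0.4, 0.2, 0.1]
grip_width: 0.0022
grasp_force: 0.0
```

```bash
cat >> h.py <<'E'
def to(x,y,z):
    o=env.get_obs();a=np.radians(o['tool_rot'][2]);D=np.array([x,y,z])-o['tool_pos']
    return (np.array([D@[np.cos(a),np.sin(a),0],D@[np.sin(a),-np.cos(a),0],-D[2]])/.04).round(2)
E
python3 - <<'E'
from h import *
print(env.get_obs()['tool_pos'],to(.573,.26,.2),to(.573,.26,.168),to(.56,.26,.14),to(.535,.26,.09))
E
```

```text
[0.5369401  0.29175798 0.3123636 ] [-1.1  -0.49  2.81] [-1.1  -0.49  3.61] [-0.79 -0.59  4.31] [-0.19 -0.77  5.56]
```

drive_tool(moves=[-0.9,-0.4,1.0,0,0,-1.1,-0.5,2.0,0,0,-1.1,-0.5,2.8,0,0,-1.1,-0.5,3.3,0,0,-1.1,-0.5,3.5,0,0])

```text
time_s: 1.98
tool_pos: [0.5715, 0.2615, 0.1717]
tool_rot: [-180.0, -0.0, 162.7]
force: [0.4, -0.2, 2.3]
grip_width: 0.0005
grasp_force: 0.6
```

drive_tool(moves=[0.15,-0.05,0.25,0,0,0.3,-0.1,0.5,0,0,0.45,-0.14,0.75,0,0,0.58,-0.18,1.0,0,0,0.7,-0.22,1.3,0,0])

```text
time_s: 2.6
tool_pos: [0.5425, 0.2615, 0.1201]
tool_rot: [180.0, 0.0, 162.7]
force: [0.5, 0.6, 0.5]
grip_width: 0.0002
grasp_force: 0.4
```

drive_tool(moves=[0.1,0,0.25,0,0,0.15,0,0.5,0,0,0.18,0,0.65,0,0,0.18,0,0.75,0,0,0.18,0,0.8,0,0])

```text
time_s: 3.22
tool_pos: [0.5354, 0.2635, 0.0902]
tool_rot: [-180.0, -0.1, 162.6]
force: [-7.4, -3.7, 19.9]
grip_width: 0.0004
grasp_force: 10.0
```

Run:
```python
from h import *
p,d=shot('side');save(p,'s1.png',(240,20,400,140),4)
```

```text
(no output)
```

View pics/s1.png

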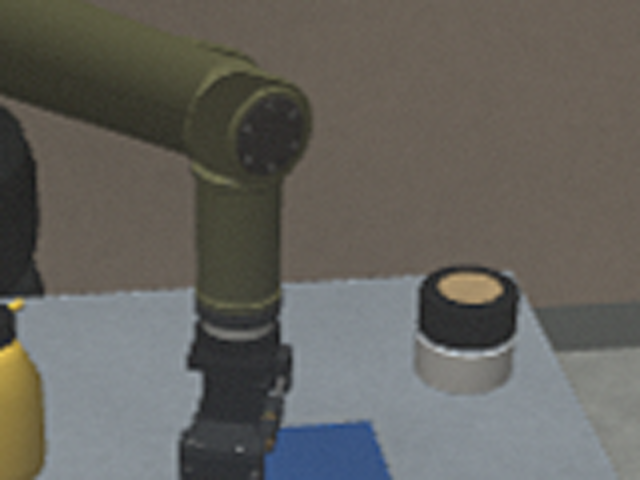

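The side crop shows the lid lying flat under the fingers at crop (320,455), with a 20 N push at z = 90 mm. Next I lift and go to the tongs.

drive_tool(moves=[0,0,-0.5,0,0,0,0,-1.9,0,40,0.1,-1.3,-2.7,-0.3,85,0.2,-2.8,-2.7,-0.6,85,0.3,-4.3,-2.7,-0.95,85])

```text
time_s: 3.9
tool_pos: [0.4728, 0.1015, 0.1967]
tool_rot: [180.0, 0.1, 172.3]
force: [0.9, -0.6, -0.1]
grip_width: 0.0328
grasp_force: 0.0
```

Run:
```python
from h import *
p,d=shot('side');save(p,'s2.png',(200,80,400,230),4)
print(env.get_obs()['tool_rot'],to(.433,.002,.2),to(.433,.002,.1))
```

```text
[-1.79778101e+02 -1.21118092e-01  1.71880976e+02] [ 0.6  -2.37 -0.1 ] [ 0.6  -2.37  2.4 ]
```

View pics/s2.png

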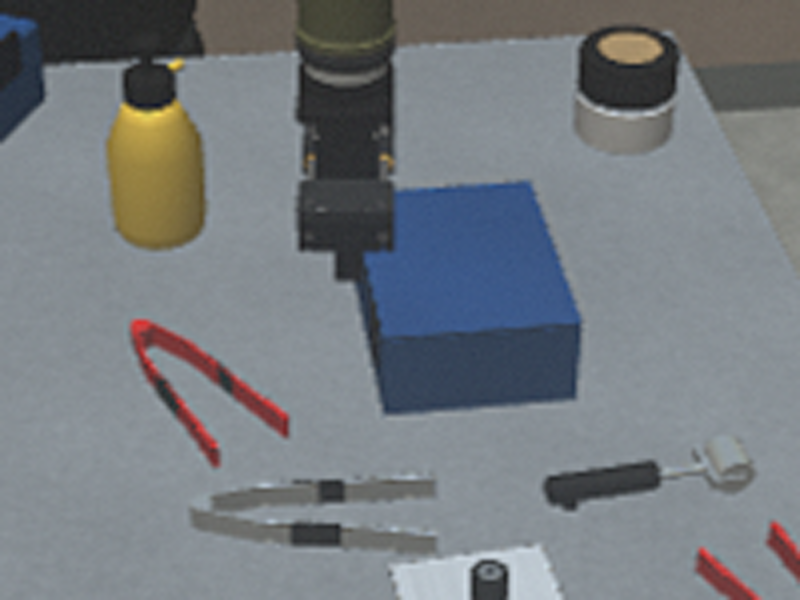

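The lid is shut, flat at crop (460,255). The tongs grips' top edges are at crop (331,481) and (316,525).

drive_tool(moves=[0.3,-1.2,0,0,87,0.6,-2.37,0,0,87,0.6,-2.37,1.0,0,87,0.6,-2.37,2.0,0,87,0.6,-2.37,2.0,0,87])

```text
time_s: 4.58
tool_pos: [0.4339, 0.012, 0.114]
tool_rot: [-179.9, -0.3, 172.1]
force: [0.8, -0.5, 0.4]
grip_width: 0.0838
grasp_force: 0.0
```

Run:
```python
from h import *
a,b=ray('side',282.6,200.2,.024),ray('side',278.9,211.1,.024);print(a,b,(a+b)/2)
p,d=shot('side');save(p,'s3.png',(220,140,360,245),5)
print(env.get_obs()['tool_pos'],env.get_obs()['grip_width'])
```

```text
[0.44761226 0.0245774  0.024     ] [ 0.42921357 -0.02950245  0.024     ] [ 0.43841292 -0.00246252  0.024     ]
[0.43564818 0.0122632  0.11597528] 0.0852141617192102
```

View pics/s3.png

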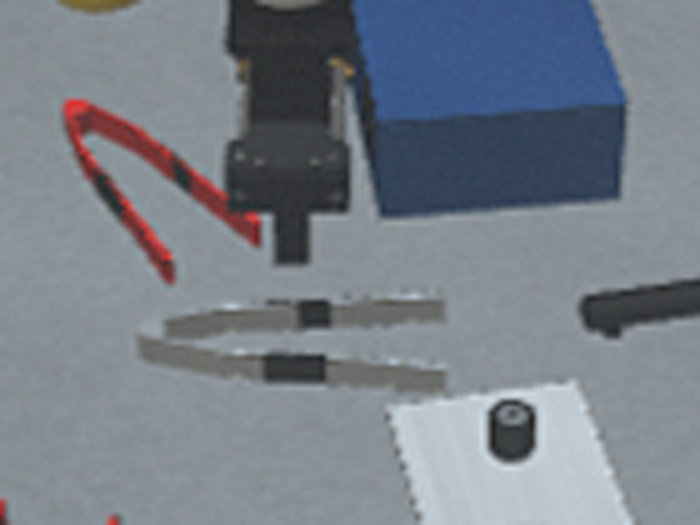

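The grips lie just ahead of and below the open fingers at crop (295,340). I correct and let it settle.

drive_tool(moves=[0,-0.28,0.5,0,87,0,-0.28,1.0,0,87,0,-0.28,1.0,0,87,0,-0.28,1.0,0,87])

```text
time_s: 5.12
tool_pos: [0.4362, 0.0015, 0.0782]
tool_rot: [180.0, 0.1, 172.2]
force: [0.1, -0.4, 0.0]
grip_width: 0.0869
grasp_force: 0.0
```

Run:
```python
from h import *
print(env.get_obs()['tool_pos'],env.get_obs()['tool_rot'],to(.435,.001,.006))
p,d=shot('side');save(p,'s4.png',(240,160,340,235),7)
print(env.get_obs()['tool_pos'],env.get_obs()['grip_width'])
```

```text
[0.43623649 0.00152469 0.07821363] [1.79950574e+02 1.46679396e-01 1.72175862e+02] [ 0.03 -0.02  1.81]
[0.43618136 0.00151629 0.07814222] 0.08707199978679171
```

View pics/s4.png

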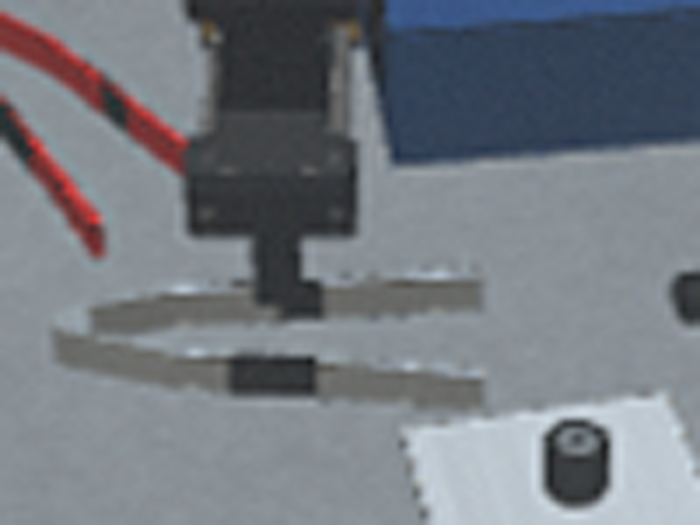

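The fingers sit above the grips, centred at about crop (285,300).

drive_tool(moves=[0.03,0,0.9,0,87,0.03,0,1.6,0,87,0.03,0,1.8,0,87,0.03,0,1.82,0,60,0.03,0,1.82,0,52], squeeze=25)

```text
time_s: 5.8
tool_pos: [0.4348, 0.0015, 0.0049]
tool_rot: [180.0, 0.1, 172.2]
force: [0.0, 0.1, 0.1]
grip_width: 0.0738
grasp_force: 0.0
```

drive_tool(moves=[0,0,0,0,52,0,0,0,0,52,0,0,0,0,52])

```text
time_s: 6.18
tool_pos: [0.435, 0.0018, 0.0047]
tool_rot: [179.9, 0.2, 172.2]
force: [1.0, 1.7, 4.3]
grip_width: 0.053
grasp_force: 10.8
```

drive_tool(moves=[0,0,-0.3,0,52,0,0,-0.8,0,52,0,0,-1.5,0,52,-0.4,-0.6,-1.6,0,52,-0.8,-1.2,-1.6,0,52])

```text
time_s: 6.8
tool_pos: [0.4588, -0.0512, 0.0687]
tool_rot: [180.0, 0.0, 172.2]
force: [0.4, -0.7, -1.2]
grip_width: 0.0521
grasp_force: 9.6
```

drive_tool(moves=[-0.35,-0.5,0,0,52,-0.7,-1.1,0,0,52,-0.7,-1.1,0,0,52,-0.7,-1.1,0,0,52])

```text
time_s: 7.3
tool_pos: [0.4796, -0.0975, 0.0676]
tool_rot: [180.0, -0.1, 172.1]
force: [0.2, -0.1, -1.6]
grip_width: 0.0522
grasp_force: 9.6
```

Run:
```python
from h import *
p,d=shot('top');q,d2=shot('side')
a=cv2.resize(p[150:250,280:380],None,fx=5,fy=5,interpolation=cv2.INTER_CUBIC);b=cv2.resize(q[170:250,270:350],(500,500),interpolation=cv2.INTER_CUBIC)
save(np.hstack([a[:,100:],b[:,100:]]),'c5.png')
o=env.get_obs();print(o['tool_pos'],o['tool_rot'],o['grip_width'])
```

```text
[ 0.47987799 -0.09704127  0.06764196] [ 1.79966842e+02 -5.20634119e-02  1.72218664e+02] 0.052583229060336016
```

View pics/c5.png

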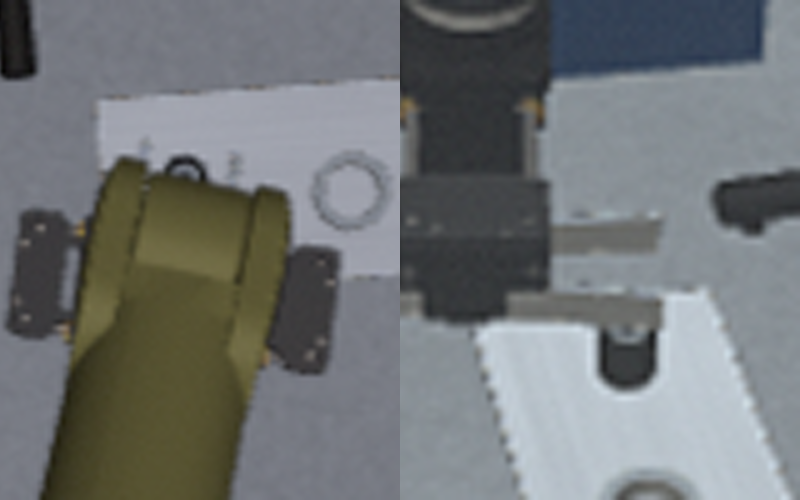

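Top panel: tip ends at (147,138) and (236,150), bush top at (187,170). Side panel: tip tops at (660,218) and (660,298), bush top at (628,335).

Run:
```python
from h import *
T=lambda a,b,z:ray('top',280+(a+100)/5,150+b/5,z)
S=lambda a,b,z:ray('side',270+(a-300)/6.25,170+b/6.25,z)
print('top tips',T(147,138,.087),T(236,150,.087),'mid',(T(147,138,.087)+T(236,150,.087))/2,'bush',T(187,170,.032))
print('side tips',S(660,218,.087),S(660,298,.087),'mid',(S(660,218,.087)+S(660,298,.087))/2,'bush',S(628,333,.032))
```

```text
top tips [ 0.58046965 -0.08587111  0.087     ] [ 0.57245687 -0.14164644  0.087     ] mid [ 0.57646326 -0.11375878  0.087     ] bush [ 0.5656486  -0.11230107  0.032     ]
side tips [ 0.5802197  -0.09057947  0.087     ] [ 0.56928144 -0.15012215  0.087     ] mid [ 0.57475057 -0.12035081  0.087     ] bush [ 0.56132355 -0.11544999  0.032     ]
```

drive_tool(moves=[-0.15,0,0.3,0,52,-0.15,0,0.6,0,52,-0.15,0,0.6,0,52])

```text
time_s: 7.78
tool_pos: [0.4849, -0.0986, 0.0421]
tool_rot: [-180.0, -0.2, 172.2]
force: [-0.8, -0.3, -1.5]
grip_width: 0.0523
grasp_force: 9.6
```

drive_tool(moves=[0,0,0.25,0,52,0,0,0.5,0,52,0,0,0.7,0,52,0,0,0.8,0,52,0,0,0.8,0,52])

```text
time_s: 8.4
tool_pos: [0.4862, -0.0989, 0.0114]
tool_rot: [-180.0, -0.0, 172.1]
force: [0.1, 0.8, -1.6]
grip_width: 0.0523
grasp_force: 9.6
```

Run:
```python
from h import *
p,d=shot('top');q,d2=shot('side')
a=cv2.resize(p[150:250,280:380],None,fx=5,fy=5,interpolation=cv2.INTER_CUBIC);b=cv2.resize(q[170:250,270:350],(500,500),interpolation=cv2.INTER_CUBIC)
save(np.hstack([a[:,100:],b[:,100:]]),'c6.png')
o=env.get_obs();print(o['tool_pos'],o['tool_rot'],o['grip_width'],o['force'])
```

```text
[ 0.48664233 -0.09892886  0.01194006] [1.79995588e+02 2.61856412e-02 1.72146371e+02] 0.052141225723745493 [ 0.39555337  0.28385121 -0.48649953]
```

View pics/c6.png

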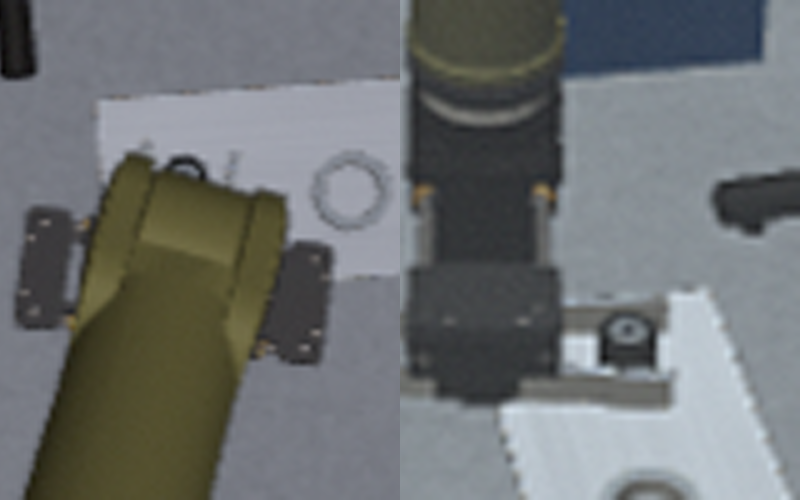

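The bush (side panel 628,340) stands between the tips, about 20 mm back from their ends. I close the tongs.

drive_tool(moves=[0,0,0,0,48,0,0,0,0,44,0,0,0,0,36,0,0,0,0,36,0,0,0,0,36], squeeze=30)

```text
time_s: 9.12
tool_pos: [0.4865, -0.0988, 0.0118]
tool_rot: [180.0, 0.0, 172.2]
force: [-0.6, -0.3, -0.5]
grip_width: 0.0414
grasp_force: 30.0
```

drive_tool(moves=[0,0,0,0,36,0,0,0,0,36,0,0,-0.2,0,36,0,0,-0.4,0,36,0,0,-0.6,0,36])

```text
time_s: 9.75
tool_pos: [0.4865, -0.0989, 0.0365]
tool_rot: [180.0, 0.0, 172.1]
force: [0.1, -0.0, -1.6]
grip_width: 0.0415
grasp_force: 30.0
```

drive_tool(moves=[0,0,-0.5,0,36,0,0,-1.1,0,36,0,0,-1.8,0,36,0,0,-2.5,0,36,0,0,-3.0,0,36])

```text
time_s: 10.38
tool_pos: [0.4868, -0.099, 0.1576]
tool_rot: [180.0, 0.1, 172.1]
force: [0.4, -0.1, -1.6]
grip_width: 0.0417
grasp_force: 30.0
```

drive_tool(moves=[0,0,0,0,36,0,0,0,0,36,0,0,0,0,36,0,0,0,0,36])

```text
time_s: 10.88
tool_pos: [0.4859, -0.0988, 0.155]
tool_rot: [-180.0, -0.1, 172.1]
force: [-0.6, 1.0, -1.5]
grip_width: 0.0416
grasp_force: 30.0
```

Run:
```python
from h import *
p,d=shot('side');save(p,'s7.png',(220,80,400,215),4)
o=env.get_obs();print(o['tool_pos'],o['tool_rot'],o['grip_width'],o['force'])
```

```text
[ 0.4860226 -0.0988284  0.1551128] [-1.79983757e+02 -6.58426359e-02  1.72153374e+02] 0.04180306433778281 [-0.69138244 -0.24699429 -1.10654179]
```

View pics/s7.png

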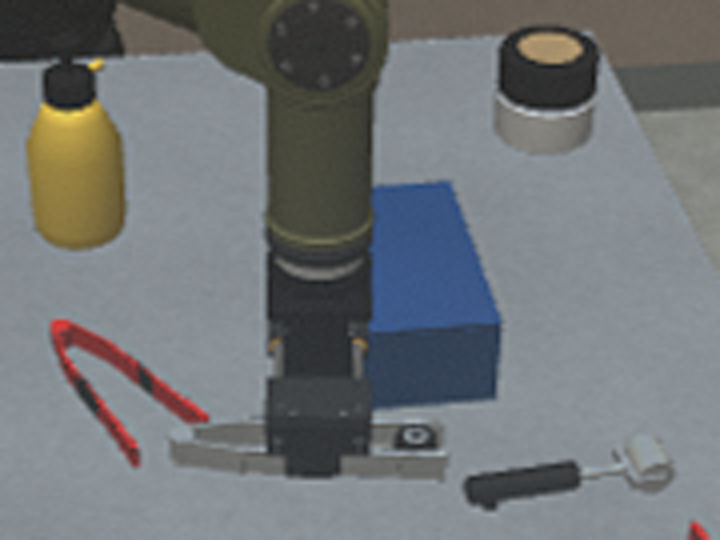

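The bush is held at crop (417,437) between the tips, level and about 16 cm up, and the lid is shut.

```bash
python3 -c "
from cell import env
print(env.sign_off())"
```

```text
the job is handed in; nothing more can be done
None
```

I pressed the case lid shut past its catch, and the arm finished holding the bush level in the tongs, about 16 cm above the bench. The job is handed in, but the hand-in returned no verdict.

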